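Check the rotor stand's brake lever

TASK

Check the hand brake of the little rotor stand: with the backs of your fingers, ease the brake lever in towards its grip bar until it stops short of the bar, without slamming or forcing it. Do not grasp the lever or reach behind it, keep off the bar, and leave everything else where it lies. The program finishes while you are still holding the lever pressed in against its stop, so that a colleague can gauge the gap.

Things in the scene. Friction and masses are not known exactly. Their poses are not given: they have to be found in the camera images.
- brake_stand: White fixed base, top 25 mm above the table, with a tube rotor, grip bar and brake lever. Origin on the table; base spans x -125..105, y -120..120 mm. The lever lies on the -x side of the bar and is pressed in towards about +x. Rotor disc 116 mm wide at (38,-10), nut top 85 mm high; pivot block 52 x 30 mm at (-55,100), top 98 mm high. Turned at most 0.6 rad from world.
- grip_bar (a point): Fixed straight horizontal bar with black rubber grip, 23 mm thick, axis 85 mm above the table, along the stand's y from y=+85 to a ball end at y=-102 mm. This point is on the bar's axis at the stand's (-45,0,85). Not to be touched.
- brake_lever (a joint): Angle of the flat aluminium brake lever about its vertical hinge, rad: 0 at rest (lever stands 0.40 rad off the bar), grows as it is pressed in, stops hard at 0.28 with the lever tip some 20 mm short of the bar. A return spring brings it back to 0; 100 mm from the hinge it takes about 2 N to start and about 7 N at the stop.
- lever_hinge (a point): Point on the lever's vertical hinge axis, 85 mm above the table, at the stand's (-68,85,85).
- lever_pad (a point): Press here: outer flat face of the lever (away from the bar), 105 mm from the hinge, half-way up. Moves with the lever; +x is the press direction, square to the blade towards the bar (at rest -0.40 rad from the stand's +x), +y runs along it to the hinge. Blade 73 to 97 mm above the table, 10 mm thick, 12 to 140 mm from the hinge, round 18 mm end at 142 mm; 48 mm clear beneath.
- lever_rear (a point): The lever's rear face, towards the bar (not to be touched). Point straight behind lever_pad, 10 mm through the blade; axes as lever_pad.
- sample_pot: Loose white screw-cap pot, 48 mm wide, 65 mm high, standing beside the stand off the bar's ball end. Origin under its centre. Leave alone.
- pipette: Loose grey and white hand pipette, 230 mm long, 22 mm high, lying on the table in front of the stand, along its own y. Origin on the table under its middle. Leave alone.
- tip_box: Loose white box of pipette tips, 85 x 120 x 72 mm, to one side. Origin under its centre. Leave alone.
- tube_rack: Loose orange rack with capped tubes, 100 x 120 mm, 102 mm high, on the other side. Origin under its centre. Leave alone.

How it is judged:
By the outcome, as a careful person would: the job done as asked, in the order asked, and still so for the second after the job is handed in, while the arm keeps its last pose, push and grip.
It also fails if it takes over 32 s, if anything falls off the work surface, if the arm or the gripper's body presses on something with over 40 N, if the wrist force passes 120 N, or if a joint passes its speed limit or range.

ROBOT

A 7-joint arm with a two-finger parallel gripper is mounted at the origin on the work surface. World frame = base frame: x ahead of the robot, y to its left, z up, the work surface at z = 0. Lengths are in mm, angles in rad, forces in N, time in s.
With the tool pointing down it reaches from about 425 to 1025 mm from the base axis. Payload 9.4 kg.
Tool frame: the origin (TCP) lies on the centre line of the jaws, within the pads' length; the fingertips stand 17 mm ahead of it and the grasp point (between the pads) lies 2 mm behind it (bot.tip_reach is the distance from the TCP to the fingertips, in mm); z points along the fingers, y is the line along which they close (so a half turn about z gives the same grasp; the last joint's range is limited). The gripper opens to 93 mm and grips with 3 to 60 N. Pads are 15 mm wide; open, the fingers measure 128 mm over their backs; the gripper's body (75 mm by 188 mm) begins 65 mm behind the grasp point.
Start: joints at [-1.371, 0.599, -0.003, 1.599, 0.002, 0.943, -0.08], TCP at [198.133, 697.401, 197.218] pointing down, gripper open.
Joint ranges: [-2.57, 2.57], [-0.35, 1.97], [-1.29, 1.29], [0.11, 2.56], [-1.05, 4.19], [0.11, 1.86], [-2.63, 2.63]. Speed limits (rad/s): [2.22, 2.22, 3.01, 3.01, 3.14, 3.14, 3.14].

INTERFACE

Orientations are given as a unit quaternion [x, y, z, w].
In Python, from cell import bot gives the robot as it stands. The module is installed in compiled form; this text tells all that it offers.
- The arm moves only by the tool drive_tool, never from a script. Its arguments are lists of equal length, an entry for each row: "delta_pos": the shift along the tool's x, y, z in m, a list of three; "angular": the turn, a rotation vector about the tool's x, y, z in rad, a list of three; "grip": the opening, from -1 (shut) to 1 (fully open). In form: {"delta_pos": [[dx, dy, dz], ...], "angular": [[ax, ay, az], ...], "grip": [grip, ...]}. A call has 1 to 12 rows; each row shifts and turns the commanded pose from where the row before left it, along the tool's axes as they then stand; what a row does not reach is not made up. A row lasts 1/8 s, in which the tool goes at most 62.5 mm and 10.7 degrees, less where a joint would pass 70% of its speed; a pose out of reach is approached as far as the arm can. A call with a gripper value outside its range is refused whole. The fingers move at their own pace and stop on an object; the grip force is fixed at half the most. Time passes only in rows, so rows that do not move let the fingers close. It gives the time, the measured TCP pose, the force, the opening and the grip force at its end, in the units of the state.
- bot.read_state(): the state, without advancing time (a new reading comes with each control period).
- bot.snapshot(name): name is "scene" or "top" or "wrist"; returns a dict with "pixels" (400x640x3 uint8, blue, green, red), "camera_matrix" (3x3 intrinsics, pixels), "xyz" and "rotation" of the camera in the world. Camera axes: x right, y up, looking along -z (the intrinsics and any distortion apply to the point x, -y, -z); pixel columns grow to the right and rows downward; lengths in mm; the calibration is good to about 2 mm. A picture is of the moment at which its call begins. There is no depth.
- bot.close_job(): hands the job in; it is judged then, once.
Trained networks look in the newest picture that a camera, given by its name, has taken for a name from the list of things; names that differ only in an ending like _2 or _b are one class to them, and where a whole thing is asked for, a point or a joint stands for the part that bears it (a point fixed in the world has none). Each returns a list of dicts, best first, with "p" (0 to 1); they miss things now and then, are a little off and sometimes report something else, mostly with a low value. They report only what shows in the picture. A call takes as long as a camera call.
- bot.boxes_of(camera, thing): "box" ([left, top, right, bottom] as shares, 0 to 1, of the picture: columns of its width, rows of its height, round what is visible of it).
- bot.tip_of(camera, thing): "at" ([column, row] as shares, 0 to 1, of the picture: columns of its width, rows of its height: a listed point, or the origin of a listed thing).
The state is a dict: "clock": time; "q": joint angles; "joint_velocities": joint speeds; "effort": joint torques, N m; "eef_pos": TCP position; "tcp_rot": TCP orientation; "contact_force": force on the tool from outside, world axes, zero at the start; "torque": the same for the moment, N m; "grip_width": finger opening in mm; "grasp_force": force on a finger pad.
Only numpy, scipy, OpenCV 4.12 (cv2) and the standard library are available. Lean on these libraries where they do the work, as an engineer would, in place of code of your own. Each camera call takes 0.05 s, during which the arm holds its last target. There are 200 camera calls.

## Working session

There is one attempt and no reset: what is moved stays moved. The work goes in short steps, Python scripts to look and compute and a tool call to move; the robot and the scene stay as the last step left them, time stands still between calls to the robot, and variables do not carry over. Pictures are saved under pics/ and viewed, at most 10 in all, crops included, and the job is handed in when it is done.

Besides the shell and the picture viewer there is one more tool, called by a JSON object that holds its "method" and its "body". drive_tool: Moves the arm, as the interface text tells. Its arguments: {"type":"object","properties":{"delta_pos":{"type":"array"},"angular":{"type":"array"},"grip":{"type":"array"}},"required":["delta_pos","angular","grip"]}

```bash
mkdir -p pics; cat > h.py <<'E'
import numpy as np, cv2
from cell import bot
from scipy.spatial.transform import Rotation as R
def rot(c):
    r=np.array(c["rotation"],float)
    return r if r.shape==(3,3) else R.from_quat(r).as_matrix()
def ray(c,px):
    K=np.array(c["camera_matrix"]); u,v=px
    d=np.array([(u-K[0,2])/K[0,0],-(v-K[1,2])/K[1,1],-1.])
    return np.array(c["xyz"],float), rot(c)@d
def onz(c,px,z):
    o,d=ray(c,px); return o+d*(z-o[2])/d[2]
def proj(c,p):
    q=rot(c).T@(np.array(p,float)-c["xyz"]); K=np.array(c["camera_matrix"])
    return np.array([K[0,0]*q[0]/-q[2]+K[0,2], K[1,1]*-q[1]/-q[2]+K[1,2]])
E
python3 - <<'E'
from h import *
print(bot.read_state())
Z=dict(grip_bar=85,lever_hinge=85,lever_pad=85,lever_rear=85,brake_stand=0,sample_pot=0,pipette=0,tip_box=0,tube_rack=0)
for n in ["top","scene"]:
    c=bot.snapshot(n); cv2.imwrite(f"pics/{n}.png",c["pixels"])
    print(n,c["xyz"],c["camera_matrix"],{k:v for k,v in c.items() if k not in("pixels","xyz","camera_matrix")})
    for t,z in Z.items():
        for d in bot.tip_of(n,t)[:2]:
            px=np.array(d["at"])*[640,400]; print(t,round(d["p"],2),px.round(1),onz(c,px,z).round(1))
E
```

```text
{'clock': 0.0, 'q': array([-1.37068473,  0.60015518, -0.00256586,  1.60010061,  0.00174718,
        0.94289606, -0.07978227]), 'joint_velocities': array([ 0.00071582,  0.00150049, -0.00027663,  0.00031905, -0.00114733,
       -0.00086166, -0.00074168]), 'effort': array([ 3.46319966e-04, -7.65097117e+01,  1.49730843e+00, -2.52356887e+01,
       -5.24673122e-02,  1.69637322e-02,  1.02552094e-04]), 'eef_pos': array([197.9865481 , 696.91255195, 196.3483904 ]), 'tcp_rot': array([ 1.37932691e-01,  9.90441299e-01, -7.76037532e-04, -6.39503149e-05]), 'contact_force': array([-0.04365687,  0.35089732, -0.15359958]), 'torque': array([ 0.01306111, -0.00756217,  0.0056899 ]), 'grasp_force': 0.0, 'grip_width': 93.31532181397144}
top [ 515.52560457  -10.45575557 1226.98884254] [[368.49034647   0.         317.6578702 ]
 [  0.         368.49034647 208.46190068]
 [  0.           0.           1.        ]] {'rotation': array([-0.02487036,  0.00934501,  0.71154688, -0.70213615])}
grip_bar 0.79 [273.7 193.9] [618.3 150.7  85. ]
grip_bar 0.33 [283.5 182.9] [652.4 119.8  85. ]
lever_hinge 0.91 [242.7 185.5]
[... 517 characters left out ...]
4.     0. ]
tube_rack 0.39 [266.3 213.3] [561.3 188.    0. ]
scene [1310.15248644  586.53228536  982.32720402] [[422.01592943   0.         310.30951219]
 [  0.         422.01592943 196.47761827]
 [  0.           0.           1.        ]] {'rotation': array([0.17336739, 0.35491083, 0.822214  , 0.40981238])}
grip_bar 0.95 [333.4 228. ] [623.9 142.8  85. ]
lever_hinge 0.73 [358.3 249.9] [649.3 243.1  85. ]
lever_pad 0.72 [351.8 221.7] [571.6 171.5  85. ]
lever_rear 0.72 [349.2 220.6] [572.4 163.   85. ]
sample_pot 0.66 [315.9 208.2] [521.3   4.6   0. ]
pipette 0.9 [377.9 232.4] [491.1 221.7  -0. ]
tip_box 0.65 [455.3 277.3] [506.8 481.3   0. ]
tube_rack 0.72 [210.5 156.1] [ 536.8 -479.1    0. ]
```

```bash
cat >> h.py <<'E'
def stand(P,p):
    x,y,t=P; c,s=np.cos(t),np.sin(t); p=np.array(p,float)
    return np.array([x+c*p[0]-s*p[1],y+s*p[0]+c*p[1],p[2]])
def lev(a,along,across=-5,z=85):  # stand-frame point on lever at joint angle a
    b=-0.40+a; return np.array([-68+across*np.cos(b)+along*np.sin(b),85+across*np.sin(b)-along*np.cos(b),z])
E
cat > fit.py <<'E'
from h import *
from scipy.optimize import least_squares
cs={n:bot.snapshot(n) for n in["top","scene"]}
L=dict(grip_bar=(-45,0,85),lever_hinge=(-68,85,85),lever_pad=lev(0,105),lever_rear=lev(0,105,5),brake_stand=(0,0,0))
obs=[]
for n,c in cs.items():
    for t,p in L.items():
        for d in bot.tip_of(n,t)[:1]: obs.append((n,t,p,np.array(d["at"])*[640,400]))
f=lambda P:np.concatenate([proj(cs[n],stand([P[0],P[1],P[2]/300],p))-px for n,t,p,px in obs])
r=least_squares(f,[663,134,-150],loss="soft_l1"); P=r.x/[1,1,300]; print(P)
for o,e in zip(obs,f(r.x).reshape(-1,2)): print(o[:2],e.round(1))
np.save("P.npy",P)
S=[]
for n,k,(w,h_) in [("top",6,(133,100)),("scene",6,(133,100))]:
    c=cs[n]; u,v=proj(c,stand(P,(-40,0,60))).astype(int); x0,y0=u-60,v-45
    im=cv2.resize(c["pixels"][y0:y0+90,x0:x0+120],None,fx=k,fy=k,interpolation=cv2.INTER_CUBIC)
    def dl(a,b,col): cv2.line(im,*[tuple(int(q) for q in ((proj(c,stand(P,z))-[x0,y0]+.5)*k)) for z in(a,b)],col,1)
    dl((-45,85,85),(-45,-102,85),(0,0,255)); dl(lev(0,12),lev(0,140),(0,255,0)); dl(lev(0,12,5),lev(0,140,5),(0,255,0))
    B=[(-125,-120,25),(105,-120,25),(105,120,25),(-125,120,25)]
    for i in range(4): dl(B[i],B[(i+1)%4],(255,0,0))
    cv2.imwrite(f"pics/ov_{n}.png",im)
print(stand(P,(-68,85,85)),stand(P,lev(0,105)))
E
python3 fit.py
```

```text
[ 6.67348553e+02  1.32987050e+02 -4.78598094e-01]
('top', 'grip_bar') [ 1.1 -2.8]
('top', 'lever_hinge') [-0.8  0.1]
('top', 'lever_pad') [ 0.7 -0. ]
('top', 'lever_rear') [2.1 0.3]
('top', 'brake_stand') [0.3 0.3]
('scene', 'grip_bar') [19.6 24. ]
('scene', 'lever_hinge') [-1.1 -1.6]
('scene', 'lever_pad') [1.4 0.4]
('scene', 'lever_rear') [1.9 0.1]
('scene', 'brake_stand') [-0.4  0.5]
[646.13443163 239.75296742  85.        ] [562.10956248 176.58793465  85.        ]
```

View pics/top.png

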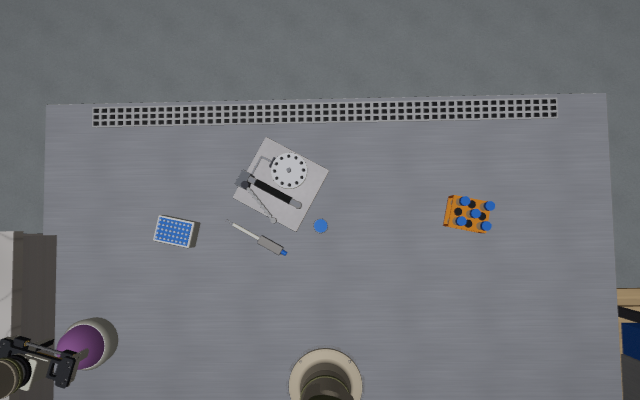

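View pics/ov_top.png

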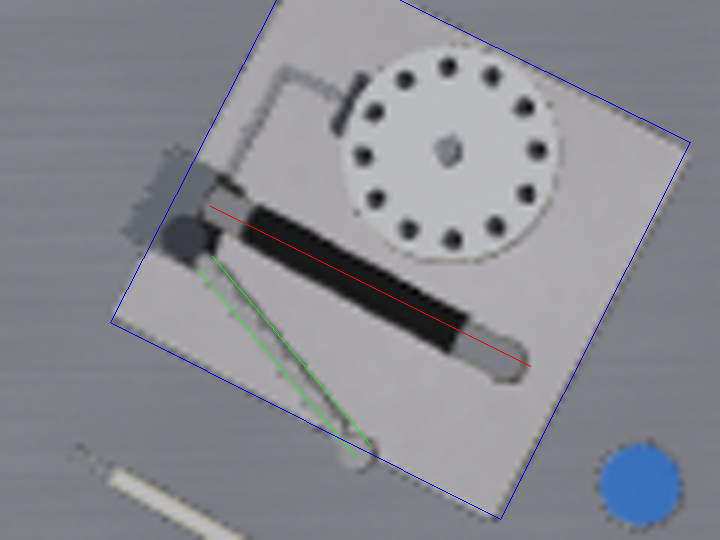

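View pics/ov_scene.png

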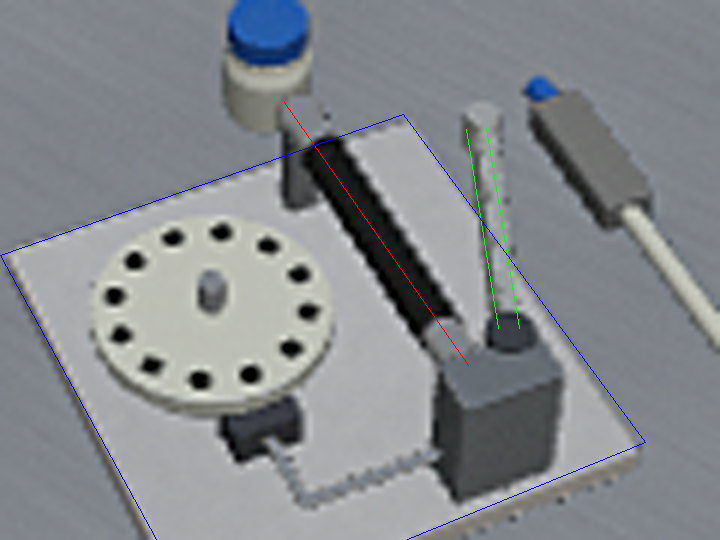

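The networks and the overlay agree to a few mm. The stand is turned about -0.5 rad, with the lever pad near (562,177). In the top picture the lever runs from (195,265) to (357,455) in the crop, and the pot and pipette are clear of the approach. Next I move above the pre-contact point with the gripper shut.

{"method": "drive_tool", "body": {"delta_pos": [[-0.038,-0.031,0],[-0.038,-0.031,0],[-0.038,-0.031,0],[-0.038,-0.031,0],[-0.038,-0.031,0],[-0.038,-0.031,0],[-0.038,-0.031,0],[-0.038,-0.031,0],[-0.038,-0.031,0],[-0.038,-0.031,0],[-0.038,-0.031,0],[-0.038,-0.031,0]], "angular": [[0,0,0],[0,0,0],[0,0,0],[0,0,0],[0,0,0],[0,0,0],[0,0,0],[0,0,0],[0,0,0],[0,0,0],[0,0,0],[0,0,0]], "grip": [-1,-1,-1,-1,-1,-1,-1,-1,-1,-1,-1,-1]}}

```text
clock: 3.1
eef_pos: [536.1, 213.7, 197.5]
tcp_rot: [0.138, 0.99, 0.0, 0.0]
contact_force: [0.5, 0.8, -0.0]
grip_width: 0.3
grasp_force: 0.0
```

{"method": "drive_tool", "body": {"delta_pos": [[0,0,0],[0,0,0],[0,0,0],[0,0,0],[0,0,0],[0,0,0],[0,0,0],[0,0,0],[0,0,0],[0,0,0],[0,0,0],[0,0,0]], "angular": [[0,0,0.18],[0,0,0.18],[0,0,0.18],[0,0,0.18],[0,0,0.18],[0,0,0.18],[0,0,0.18],[0,0,0.18],[0,0,0.18],[0,0,0.18],[0,0,0.18],[0,0,0.18]], "grip": [-1,-1,-1,-1,-1,-1,-1,-1,-1,-1,-1,-1]}}

```text
clock: 4.6
eef_pos: [535.2, 215.1, 197.4]
tcp_rot: [0.94, 0.342, 0.0, -0.0]
contact_force: [0.0, 0.2, -0.2]
grip_width: 0.5
grasp_force: 0.0
```

```bash
cat > w.py <<'E'
from h import *
import sys
P=np.load("P.npy"); c=bot.snapshot("wrist"); s=bot.read_state()
print(s["clock"],s["eef_pos"],R.from_quat(s["tcp_rot"]).as_matrix().round(3),s["q"].round(2),s["contact_force"].round(2),s["grip_width"])
print(c["xyz"],rot(c).round(2))
for t,p in dict(grip_bar=(-45,0,85),lever_hinge=(-68,85,85),lever_pad=lev(0,105),lever_rear=lev(0,105,5)).items():
    for d in bot.tip_of("wrist",t)[:1]:
        px=np.array(d["at"])*[640,400]; print(t,round(d["p"],2),px.round(1),onz(c,px,85).round(1),"fit",stand(P,p).round(1))
im=c["pixels"].copy()
def dl(a,b,col): cv2.line(im,*[tuple(int(round(q)) for q in proj(c,stand(P,z))) for z in(a,b)],col,1)
dl((-45,85,85),(-45,-102,85),(0,0,255)); dl(lev(0,12,-5,97),lev(0,140,-5,97),(0,255,0)); dl(lev(0,12,5,97),lev(0,140,5,97),(0,255,0))
cv2.imwrite(sys.argv[1],im)
E
python3 w.py pics/w1.png
```

```text
4.65 [535.09151958 215.32709116 197.24180617] [[ 0.771  0.637  0.   ]
 [ 0.637 -0.771  0.   ]
 [ 0.    -0.    -1.   ]] [-0.92  0.49  0.64  1.97 -0.39  0.81 -0.94] [-0.86  0.36 -0.48] 0.5671735165283855
[585.91969773 257.74427964 384.44841328] [[ 0.64  0.74  0.18]
 [-0.77  0.62  0.15]
 [ 0.   -0.24  0.97]]
grip_bar 0.58 [432.2 160.9] [627.6 152.3  85. ] fit [627.4 153.7  85. ]
lever_hinge 0.57 [379.2  80.1] [647.8 237.2  85. ] fit [646.1 239.8  85. ]
lever_pad 0.92 [363.1 194.1] [563.4 180.   85. ] fit [562.1 176.6  85. ]
lever_rear 0.81 [373.8 193.9] [570.1 172.3  85. ] fit [568.5 168.9  85. ]
```

View pics/w1.png

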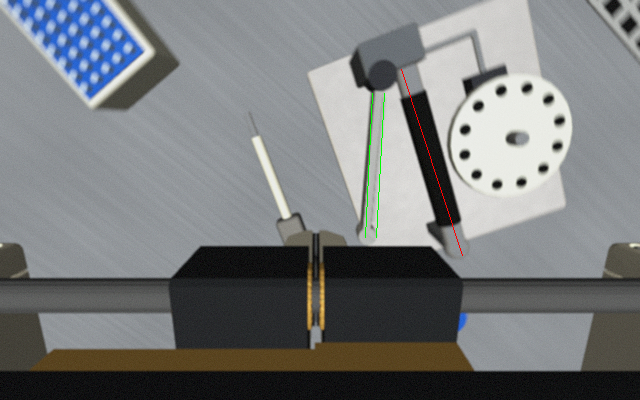

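The wrist view shows the lever from (380,85) to (368,234), matching the fit to about 2 mm. The shut fingers are at (315,238) on its outer side, with about 29 mm still to contact. I descend and close in gently.

{"method": "drive_tool", "body": {"delta_pos": [[-0.002,0,0.022],[0,0,0.03],[0,0,0.03],[0,0,0.02],[0,0,0.01],[0,0,0],[0,0.005,0],[0,0.005,0],[0,0.005,0],[0,0.003,0],[0,0,0],[0,0,0]], "angular": [[0,0,0],[0,0,0],[0,0,0],[0,0,0],[0,0,0],[0,0,0],[0,0,0],[0,0,0],[0,0,0],[0,0,0],[0,0,0],[0,0,0]], "grip": [-1,-1,-1,-1,-1,-1,-1,-1,-1,-1,-1,-1]}}

```text
clock: 6.35
eef_pos: [545.2, 200.1, 85.2]
tcp_rot: [0.939, 0.345, -0.0, -0.0]
contact_force: [-0.3, 0.8, -0.1]
grip_width: 0.4
grasp_force: 0.0
```

```bash
python3 w.py pics/w2.png
```

```text
6.4 [545.13488796 200.09470072  85.18767133] [[ 0.762  0.648 -0.   ]
 [ 0.648 -0.762  0.   ]
 [-0.    -0.    -1.   ]] [-0.78  0.63  0.49  2.05 -0.53  0.59 -0.78] [-0.4   0.63  0.51] 0.7527502160731703
[595.73951855 243.01674516 272.20643041] [[ 0.65  0.74  0.18]
 [-0.76  0.63  0.16]
 [ 0.   -0.24  0.97]]
grip_bar 0.95 [468.3 178.7] [628.4 153.7  85. ] fit [627.4 153.7  85. ]
lever_hinge 0.6 [386.   49.6] [647.9 238.   85. ] fit [646.1 239.8  85. ]
lever_pad 0.83 [362.4 231.1] [564.6 179.1  85. ] fit [562.1 176.6  85. ]
lever_rear 0.56 [377.1 232.2] [569.9 171.8  85. ] fit [568.5 168.9  85. ]
```

View pics/w2.png

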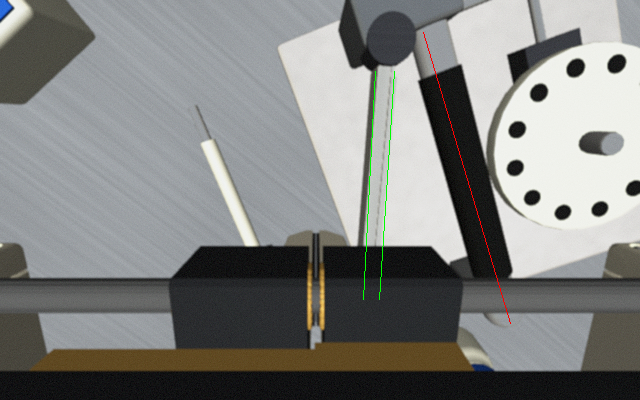

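Fingers are alongside the lever, whose top face spans about 366–383 px at row 240, leaving about 11 mm. I close that gap slowly.

{"method": "drive_tool", "body": {"delta_pos": [[0,0.003,0],[0,0.003,0],[0,0.002,0],[0,0.001,0],[0,0.001,0],[0,0,0]], "angular": [[0,0,0],[0,0,0],[0,0,0],[0,0,0],[0,0,0],[0,0,0]], "grip": [-1,-1,-1,-1,-1,-1]}}

```text
clock: 7.35
eef_pos: [551.8, 192.3, 85.2]
tcp_rot: [0.939, 0.345, 0.0, 0.0]
contact_force: [-0.1, -0.0, -0.0]
grip_width: 0.1
grasp_force: 0.0
```

{"method": "drive_tool", "body": {"delta_pos": [[0,0.001,0],[0,0.001,0],[0,0,0]], "angular": [[0,0,0],[0,0,0],[0,0,0]], "grip": [-1,-1,-1]}}

```text
clock: 7.72
eef_pos: [553.1, 190.7, 85.2]
tcp_rot: [0.939, 0.345, 0.0, 0.0]
contact_force: [0.4, -0.3, 0.4]
grip_width: 0.4
grasp_force: 0.0
```

{"method": "drive_tool", "body": {"delta_pos": [[0,0.001,0],[0,0.001,0],[0,0,0]], "angular": [[0,0,0],[0,0,0],[0,0,0]], "grip": [-1,-1,-1]}}

```text
clock: 8.1
eef_pos: [554.4, 189.2, 85.2]
tcp_rot: [0.939, 0.345, 0.0, 0.0]
contact_force: [-0.4, 0.3, 0.0]
grip_width: 0.9
grasp_force: 0.0
```

{"method": "drive_tool", "body": {"delta_pos": [[0,0.001,0],[0,0.001,0],[0,0,0]], "angular": [[0,0,0],[0,0,0],[0,0,0]], "grip": [-1,-1,-1]}}

```text
clock: 8.48
eef_pos: [555.7, 187.7, 85.2]
tcp_rot: [0.939, 0.345, 0.0, 0.0]
contact_force: [-0.4, 0.4, -0.6]
grip_width: 0.4
grasp_force: 0.0
```

```bash
python3 w.py pics/w3.png; python3 -c "
import cv2;a=cv2.imread('pics/w3.png')[150:290,250:450];cv2.imwrite('pics/w3c.png',cv2.resize(a,None,fx=4,fy=4,interpolation=2))
from cell import bot
c=bot.snapshot('scene');cv2.imwrite('pics/s3.png',cv2.resize(c['pixels'][160:280,280:440],None,fx=5,fy=5,interpolation=2))"
```

```text
8.525 [555.63276436 187.71696164  85.23913486] [[ 0.762  0.648  0.   ]
 [ 0.648 -0.762 -0.   ]
 [ 0.     0.    -1.   ]] [-0.75  0.63  0.49  2.04 -0.52  0.59 -0.76] [0.56 0.74 0.92] 0.2601231045077465
[606.26332052 230.6236795  272.26555781] [[ 0.65  0.74  0.18]
 [-0.76  0.63  0.16]
 [ 0.   -0.24  0.97]]
grip_bar 0.97 [439.2 177.8] [628.3 154.6  85. ] fit [627.4 153.7  85. ]
lever_hinge 0.57 [353.   48.4] [647.6 239.4  85. ] fit [646.1 239.8  85. ]
lever_pad 0.81 [331.8 231.4] [563.  180.7  85. ] fit [562.1 176.6  85. ]
lever_rear 0.82 [352.9 231.9] [571.  170.7  85. ] fit [568.5 168.9  85. ]
```

View pics/w3c.png

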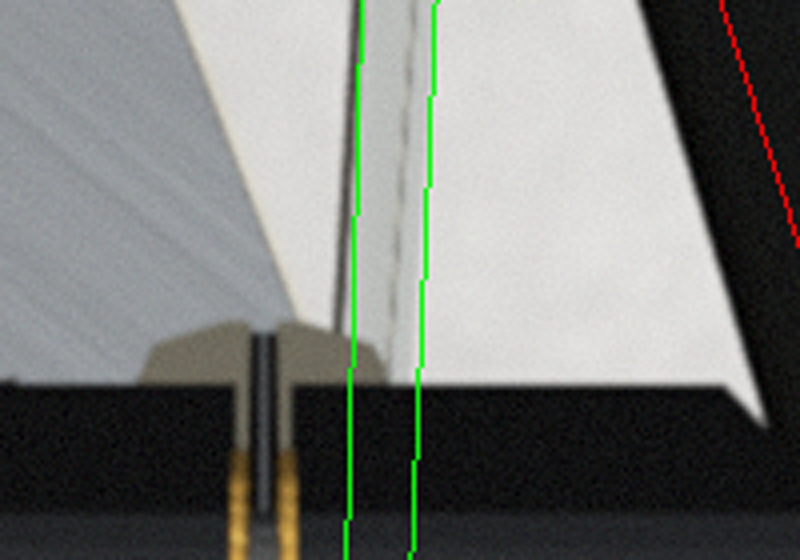

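View pics/s3.png

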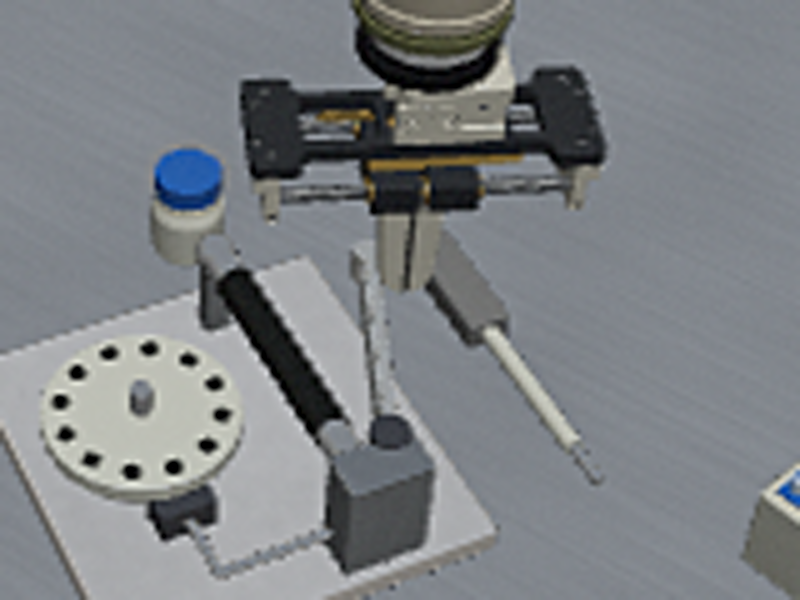

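The fingers taper towards their tips, so contact comes later than the full width suggests. They are now next to the lever, so I go on in small steps.

{"method": "drive_tool", "body": {"delta_pos": [[0,0.001,0],[0,0.001,0],[0,0,0]], "angular": [[0,0,0],[0,0,0],[0,0,0]], "grip": [-1,-1,-1]}}

```text
clock: 9.15
eef_pos: [557.0, 186.1, 85.2]
tcp_rot: [0.939, 0.345, 0.0, 0.0]
contact_force: [-0.2, 0.1, -0.6]
grip_width: 0.5
grasp_force: 0.0
```

{"method": "drive_tool", "body": {"delta_pos": [[0,0.001,0],[0,0.001,0],[0,0,0]], "angular": [[0,0,0],[0,0,0],[0,0,0]], "grip": [-1,-1,-1]}}

```text
clock: 9.52
eef_pos: [558.3, 184.6, 85.2]
tcp_rot: [0.939, 0.345, 0.0, 0.0]
contact_force: [-0.7, 1.1, -0.5]
grip_width: 0.3
grasp_force: 0.0
```

{"method": "drive_tool", "body": {"delta_pos": [[0,0.001,0],[0,0.001,0],[0,0,0]], "angular": [[0,0,0],[0,0,0],[0,0,0]], "grip": [-1,-1,-1]}}

```text
clock: 9.9
eef_pos: [559.6, 183.1, 85.2]
tcp_rot: [0.939, 0.345, 0.0, 0.0]
contact_force: [-0.4, 0.2, -0.6]
grip_width: 0.7
grasp_force: 0.0
```

{"method": "drive_tool", "body": {"delta_pos": [[0,0.001,0],[0,0.001,0],[0,0,0]], "angular": [[0,0,0],[0,0,0],[0,0,0]], "grip": [-1,-1,-1]}}

```text
clock: 10.28
eef_pos: [560.9, 181.6, 85.3]
tcp_rot: [0.939, 0.345, 0.0, 0.0]
contact_force: [0.6, 0.3, 0.9]
grip_width: 0.5
grasp_force: 0.0
```

```bash
python3 w.py pics/w4.png; python3 -c "
import cv2
from h import *
a=cv2.imread('pics/w4.png')[150:290,250:450];a=cv2.resize(a,None,fx=4,fy=4,interpolation=2)
c=bot.snapshot('scene');b=cv2.resize(c['pixels'][190:260,300:400],None,fx=4,fy=4,interpolation=2)
a[:280,:]=a[:280,:];o=np.zeros((600,800,3),np.uint8);o[:320,:]=a[160:480];o[320:600,:400]=b
cv2.imwrite('pics/w4c.png',o)
w=bot.snapshot('wrist');print(w['camera_matrix'][0,0])
s=bot.read_state();T=R.from_quat(s['tcp_rot']).as_matrix()
for y in(0,5,10,17.5):
  for z in(17,0,-12): print(y,z,((proj(w,s['eef_pos']+T@[7.5,y,z])-[250,190])*4).round(0))
"
```

```text
10.325 [560.85275296 181.60501127  85.25191156] [[ 0.762  0.648  0.   ]
 [ 0.648 -0.762 -0.   ]
 [ 0.     0.    -1.   ]] [-0.73  0.64  0.49  2.03 -0.52  0.6  -0.75] [-0.58 -0.41 -0.05] 0.46608928898601104
[611.44572131 224.5301471  272.26598361] [[ 0.65  0.74  0.18]
 [-0.76  0.63  0.16]
 [ 0.   -0.24  0.97]]
lever_hinge 0.92 [341.5  44.8] [650.1 239.1  85. ] fit [646.1 239.8  85. ]
lever_pad 0.87 [322.9 234.1] [563.4 177.6  85. ] fit [562.1 176.6  85. ]
lever_rear 0.97 [338.3 230.2] [571.3 172.1  85. ] fit [568.5 168.9  85. ]
325.50265777973345
0 17 [261.  94.]
0 0 [261. 125.]
0 -12 [261. 151.]
5 17 [292.  94.]
5 0 [294. 125.]
5 -12 [296. 151.]
10 17 [322.  94.]
10 0 [328. 125.]
10 -12 [332. 151.]
17.5 17 [368.  94.]
17.5 0 [377. 125.]
17.5 -12 [385. 151.]
```

View pics/w4c.png

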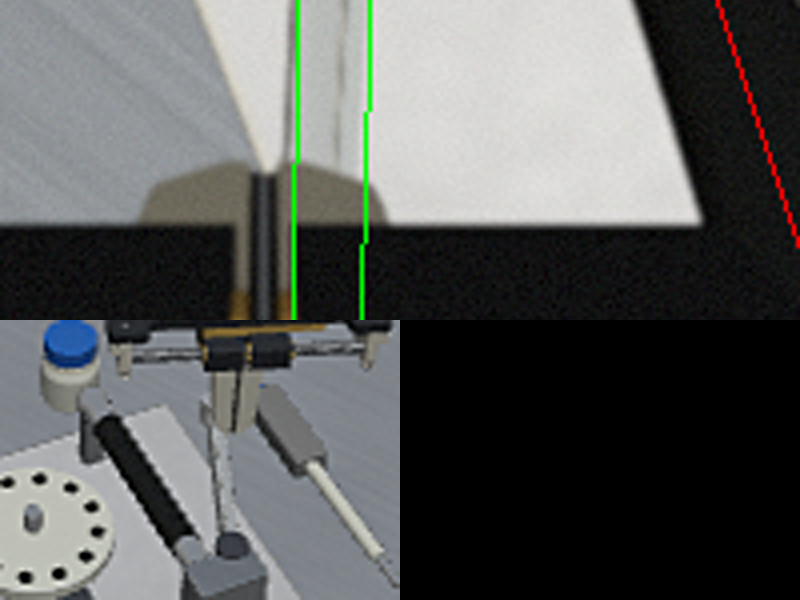

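```bash
python3 -c "
from h import *
print(bot.tip_reach)
c=bot.snapshot('scene');s=bot.read_state();T=R.from_quat(s['tcp_rot']).as_matrix();print(s['contact_force'])
for x in(0,7.5):
  for z in(17,0,-17,-40): print(x,z,proj(c,s['eef_pos']+T@[x,0,z]).round(1))
P=np.load('P.npy')
for a in(105,142): print('lever',proj(c,stand(P,lev(0,a,0,97))).round(1))
k=c['pixels'][180:235,325:400]; cv2.imwrite('pics/s4.png',cv2.resize(k,None,fx=10,fy=10,interpolation=2))
"
```

```text
17.0
[ 0.894281   -1.06736147  0.27830942]
0 17 [356.4 225. ]
0 0 [356.8 221. ]
0 -17 [357.2 217. ]
0 -40 [357.8 211.4]
7.5 17 [356.7 226.9]
7.5 0 [357.1 222.9]
7.5 -17 [357.6 218.9]
7.5 -40 [358.1 213.3]
lever [353.6 217.8]
lever [352.1 208.7]
```

View pics/s4.png

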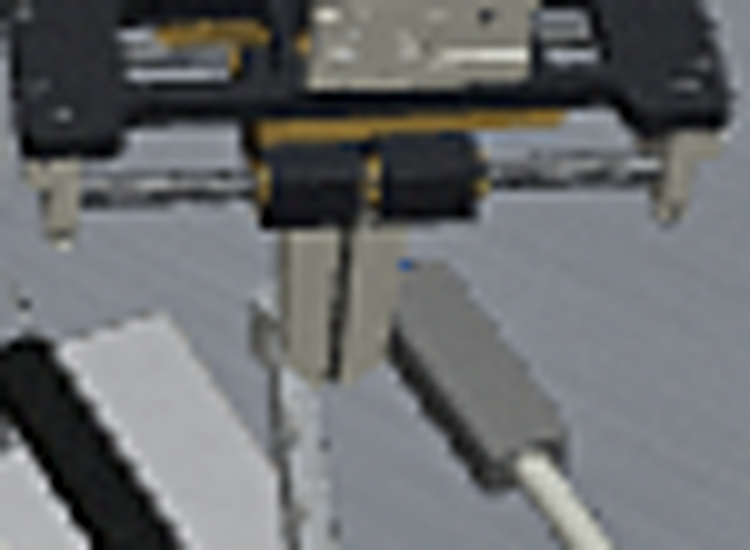

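Two camera views agree, and so does the lack of contact force. The fingertips end near z≈100 (bottom at about (335,380) in the crop, px (358.5,218) against 225 expected for z=68), so they are just above the blade. I back off and go 33 mm lower, which is safe whichever reading of the tip height is right, then look once more.

{"method": "drive_tool", "body": {"delta_pos": [[0,-0.014,0],[0,-0.014,0],[0,-0.002,0],[0,0,0.011],[0,0,0.011],[0,0,0.011],[0,0,0]], "angular": [[0,0,0],[0,0,0],[0,0,0],[0,0,0],[0,0,0],[0,0,0],[0,0,0]], "grip": [-1,-1,-1,-1,-1,-1,-1]}}

```text
clock: 11.55
eef_pos: [540.9, 203.9, 51.0]
tcp_rot: [0.939, 0.345, -0.001, 0.0]
contact_force: [-0.4, -0.3, 0.4]
grip_width: 0.7
grasp_force: 0.0
```

```bash
python3 -c "
from h import *
c=bot.snapshot('scene');w=bot.snapshot('wrist');s=bot.read_state();print(s['clock'],s['eef_pos'],s['contact_force'].round(1))
T=R.from_quat(s['tcp_rot']).as_matrix()
for z in(17,0,-17): print(z,proj(c,s['eef_pos']+T@[5,0,z]).round(1)-[325,180])
k=cv2.resize(c['pixels'][180:235,325:400],None,fx=7,fy=7,interpolation=2)
v=cv2.resize(w['pixels'][190:250,250:450],None,fx=3,fy=3,interpolation=2)
o=np.zeros((600,600,3),np.uint8);o[:385,:525]=k;o[400:580]=v;cv2.imwrite('pics/s5.png',o)
"
```

```text
11.65 [541.49010098 204.13383826  52.02726047] [ 0.1 -0.7  0.3]
17 [40.7 53.3]
0 [41.2 49.5]
-17 [41.7 45.6]
```

View pics/s5.png

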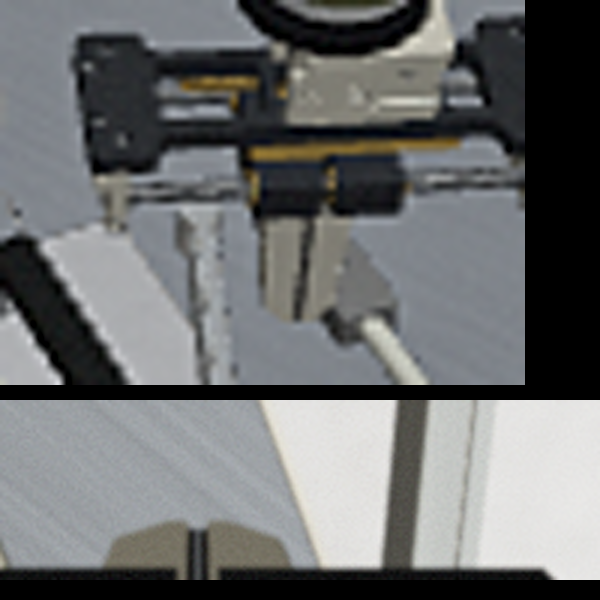

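```bash
python3 -c "
from h import *
c=bot.snapshot('scene');s=bot.read_state();T=R.from_quat(s['tcp_rot']).as_matrix()
for y in(80,94):
  for z in(-50,-67,-85,-100): print(y,z,((proj(c,s['eef_pos']+T@[0,y,z])-[325,180])*7).round(0))
P=np.load('P.npy');print(proj(c,stand(P,(-45,-102,85))))
d=np.array([563.5,178])-s['eef_pos'][:2];print(d@T[:2,1],d@T[:2,0])
"
```

```text
80 -50 [103. 264.]
80 -67 [105. 235.]
80 -85 [107. 204.]
80 -100 [109. 178.]
94 -50 [ 70. 266.]
94 -67 [ 71. 237.]
94 -85 [ 73. 206.]
94 -100 [ 74. 179.]
[319.90774193 207.62854327]
34.18881411579284 -0.3264033149155002
```

The fingertips are now beside the blade at z≈68, and the gripper body sits at z≈119, above the bar. I close in again.

{"method": "drive_tool", "body": {"delta_pos": [[0,0.005,0],[0,0.005,0],[0,0.003,0],[0,0.002,0],[0,0.001,0],[0,0.001,0]], "angular": [[0,0,0],[0,0,0],[0,0,0],[0,0,0],[0,0,0],[0,0,0]], "grip": [-1,-1,-1,-1,-1,-1]}}

```text
clock: 12.45
eef_pos: [552.4, 191.6, 52.2]
tcp_rot: [0.939, 0.345, -0.0, -0.0]
contact_force: [-0.2, 0.3, -0.8]
grip_width: 0.2
grasp_force: 0.0
```

{"method": "drive_tool", "body": {"delta_pos": [[0,0.001,0],[0,0.001,0]], "angular": [[0,0,0],[0,0,0]], "grip": [-1,-1]}}

```text
clock: 12.7
eef_pos: [553.2, 190.5, 52.2]
tcp_rot: [0.938, 0.345, -0.0, -0.0]
contact_force: [-1.8, 1.8, 0.7]
grip_width: 0.6
grasp_force: 1.1
```

{"method": "drive_tool", "body": {"delta_pos": [[0,0.001,0],[0,0.001,0]], "angular": [[0,0,0],[0,0,0]], "grip": [-1,-1]}}

```text
clock: 12.95
eef_pos: [554.7, 188.6, 52.2]
tcp_rot: [0.939, 0.345, -0.0, -0.0]
contact_force: [-2.6, 1.8, -0.3]
grip_width: 0.6
grasp_force: 1.3
```

Contact is made at 2.5–3 N. I follow the lever's arc, turning with it.

{"method": "drive_tool", "body": {"delta_pos": [[-0.0004,0.0021,0],[-0.0004,0.0021,0],[-0.0004,0.0021,0],[-0.0004,0.0021,0],[-0.0004,0.0021,0],[-0.0004,0.0021,0],[-0.0004,0.0021,0],[-0.0004,0.0021,0],[-0.0004,0.0021,0],[-0.0004,0.0021,0]], "angular": [[0,0,-0.02],[0,0,-0.02],[0,0,-0.02],[0,0,-0.02],[0,0,-0.02],[0,0,-0.02],[0,0,-0.02],[0,0,-0.02],[0,0,-0.02],[0,0,-0.02]], "grip": [-1,-1,-1,-1,-1,-1,-1,-1,-1,-1]}}

```text
clock: 14.2
eef_pos: [566.6, 170.9, 52.2]
tcp_rot: [0.899, 0.438, -0.0, -0.0]
contact_force: [-5.4, 1.6, 2.3]
grip_width: 0.4
grasp_force: 2.9
```

{"method": "drive_tool", "body": {"delta_pos": [[-0.0002,0.001,0],[-0.0002,0.001,0],[0,0,0]], "angular": [[0,0,-0.01],[0,0,-0.01],[0,0,0]], "grip": [-1,-1,-1]}}

```text
clock: 14.58
eef_pos: [567.9, 169.4, 52.2]
tcp_rot: [0.895, 0.446, -0.0, -0.0]
contact_force: [-5.2, 2.6, 2.5]
grip_width: 0.6
grasp_force: 2.9
```

{"method": "drive_tool", "body": {"delta_pos": [[-0.0002,0.001,0],[-0.0002,0.001,0],[0,0,0]], "angular": [[0,0,-0.01],[0,0,-0.01],[0,0,0]], "grip": [-1,-1,-1]}}

```text
clock: 14.95
eef_pos: [569.2, 168.0, 52.2]
tcp_rot: [0.89, 0.455, -0.0, -0.0]
contact_force: [-5.8, 2.2, 2.2]
grip_width: 0.4
grasp_force: 3.1
```

{"method": "drive_tool", "body": {"delta_pos": [[-0.0002,0.001,0],[0,0,0]], "angular": [[0,0,-0.01],[0,0,0]], "grip": [-1,-1]}}

```text
clock: 15.2
eef_pos: [569.8, 167.2, 52.1]
tcp_rot: [0.888, 0.46, -0.001, -0.0]
contact_force: [-6.9, 2.7, 2.7]
grip_width: 0.4
grasp_force: 3.1
```

{"method": "drive_tool", "body": {"delta_pos": [[-0.0002,0.001,0],[0,0,0]], "angular": [[0,0,-0.01],[0,0,0]], "grip": [-1,-1]}}

```text
clock: 15.45
eef_pos: [570.5, 166.5, 52.1]
tcp_rot: [0.886, 0.464, -0.001, -0.0]
contact_force: [-6.8, 1.6, 1.8]
grip_width: 0.2
grasp_force: 3.2
```

{"method": "drive_tool", "body": {"delta_pos": [[0,0.001,0],[0,0,0]], "angular": [[0,0,-0.01],[0,0,0]], "grip": [-1,-1]}}

```text
clock: 15.7
eef_pos: [570.5, 166.2, 52.1]
tcp_rot: [0.883, 0.469, -0.001, -0.001]
contact_force: [-8.6, 3.0, 4.9]
grip_width: 0.2
grasp_force: 4.3
```

{"method": "drive_tool", "body": {"delta_pos": [[0,0.0005,0],[0,0,0],[0,0,0]], "angular": [[0,0,0],[0,0,0],[0,0,0]], "grip": [-1,-1,-1]}}

```text
clock: 16.08
eef_pos: [570.6, 166.1, 52.1]
tcp_rot: [0.883, 0.469, -0.001, -0.001]
contact_force: [-9.9, 3.8, 4.9]
grip_width: 0.5
grasp_force: 4.9
```

The arm has stopped following the command, and force has risen from about 7 N to 10.7 N. Arc travel is about 30 mm (≈0.28 rad), so the lever is on its stop. I check that it holds steady, then hand in.

{"method": "drive_tool", "body": {"delta_pos": [[0,0,0],[0,0,0],[0,0,0],[0,0,0]], "angular": [[0,0,0],[0,0,0],[0,0,0],[0,0,0]], "grip": [-1,-1,-1,-1]}}

```text
clock: 16.58
eef_pos: [570.6, 166.2, 52.1]
tcp_rot: [0.883, 0.469, -0.001, -0.001]
contact_force: [-9.1, 3.7, 4.7]
grip_width: 0.5
grasp_force: 4.9
```

```bash
python3 -c "
from h import *
s=bot.read_state();T=R.from_quat(s['tcp_rot']).as_matrix();print(s['eef_pos'],T.T@s['contact_force'])
if -16<(T.T@s['contact_force'])[1]<-8.5: print(bot.close_job())"
```

```text
[570.57718303 166.16324696  52.09792235] [-2.06294564 -9.63357614 -4.70690802]
the job is handed in; nothing more can be done
None
```

The job is handed in at 16.6 s with the backs of the shut fingers holding the brake lever against its stop at about 10 N. I judged the stop from the force rise and about 30 mm of travel, without a last picture. On the first approach the fingertips passed just over the top of the lever, with no contact force felt.

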